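# Tip the standing firebrick over the edge of the kiln board

### The arm

A 7-joint arm with a two-finger parallel gripper is mounted at the origin on a cart in front of the work surface, level with it; the furniture and walls round the work are solid. World frame = base frame: x ahead of the robot, y to its left, z up, the work surface at z = 0. Lengths are in m, angles in rad, forces in N, time in s.
With the tool pointing down it reaches from about 0.4 to 0.85 m from the base axis. Payload 10.4 kg.
Tool frame: the origin (TCP) lies at the very end of the fingers, on their centre line; the grasp point (between the pads) lies manip.hold_point_z behind it (manip.hold_point_z is the distance from the TCP to the grasp point, in m); z points along the fingers, x is the direction in which the jaws open and shut, and the axes are right-handed (so a half turn about z gives the same grasp; the last joint's range is limited). The gripper opens to 85 mm and grips with 20 to 120 N. Pads are 22 mm wide; open, the fingers measure 114 mm over their backs; the gripper's body (76 mm by 85 mm) begins 54 mm behind the grasp point. The pads swing forward as they close: fully open they stand 13 mm farther back than shut.
Start: joints at [-1.272, 0.332, -0.065, 1.46, 0.022, 1.35, -0.088], TCP at [0.198, 0.593, 0.231] pointing down, gripper open.
Joint ranges: [-2.6, 2.6], [-0.5, 2.12], [-1.47, 1.34], [0.16, 2.42], [-1.27, 4.41], [0.06, 2.06], [-2.6, 2.6]. Speed limits (rad/s): [2.22, 2.22, 2.79, 2.79, 3.14, 3.14, 3.14].

### API

Orientations are given as a unit quaternion [x, y, z, w].
In Python, from workcell import readout, camera, camera_info, manip gives the robot as it stands.
- The arm moves only by the tool play_rows, never from a script. Its argument "rows" is a list of rows, each a list of 3 entries, a list of its own where there are three numbers: the shift along the world's x, y, z in mm, then the turn, a rotation vector about the world's x, y, z in degrees, then the finger opening in mm, from 0 to 85.4. In form: [[[tx, ty, tz], [rx, ry, rz], fingers], ...]. A call has 1 to 12 rows; each row shifts and turns the commanded pose from where the row before left it; what a row does not reach is not made up. A row lasts 1/8 s, in which the tool goes at most 62.5 mm and 10.7 degrees, less where a joint would pass 70% of its speed; a pose out of reach is approached as far as the arm can. A call with a gripper value outside its range is refused whole. The fingers move at their own pace and stop on an object; "force" is the grip in N (left out, the last holds). Time passes only in rows, so rows that do not move let the fingers close. It gives the time, the measured TCP pose, the force and the opening at its end, in the units of the state.
- readout.get_obs(): the state, without advancing time (a new reading comes with each control period).
- camera(name): name is "scene" or "top" or "wrist"; returns the picture (384x512x3 uint8, blue, green, red); there is no depth.
- camera_info(name): a dict with "fx", "fy", "cx", "cy" (pixels), "world_from_camera" (4x4, takes a point from camera to world coordinates). Camera axes: x right, y up, looking along -z (the intrinsics and any distortion apply to the point x, -y, -z); pixel columns grow to the right and rows downward; lengths in m; the calibration is good to about 2 mm. The wrist camera is an equidistant fisheye: a pixel r from the principal point sees the ray r / f radians off the axis. A picture is of the moment at which its call begins: read the wrist's pose just before it. camera_info takes no time and is no camera call; for the wrist camera it gives the pose at the moment of the call.
- manip.hand_in(): hands the job in, once; it reports no verdict.
The state is a dict: "clock": time; "joint_pos": joint angles; "joint_velocities": joint speeds; "tau": joint torques, N m; "position": TCP position; "ee_rot": TCP orientation; "ft_force": force on the tool from outside, world axes, zero at the start; "torque": the same for the moment, N m; "grip_width": opening from 0.0 (shut) to 1.0 (fully open).
Only numpy, scipy, OpenCV 4.12 (cv2) and the standard library are available. Lean on these libraries where they do the work, as an engineer would, in place of code of your own. Each camera call takes 0.05 s, during which the arm holds its last target.

### The job

Lay the standing firebrick down on the low kiln board beside it, reaching in under the lamp bar, without lifting it: first slide it upright and square until its foot butts against the left edge of the board, then push its top over so that it tips across that edge and ends lying flat on the board, still square to it and with its foot end at the left edge. Do not knock the lamp or disturb the other things.

Things in the scene. Friction and masses are not known exactly. Their poses are not given: they have to be found in the camera images.
- brick: Pale porous firebrick block, 75 mm thick (x), 115 wide (y), 170 tall (z), 0.55 to 0.9 kg, standing loose on end, 15 to 35 mm left of the board, up to 0.1 rad off square. Origin: centre of the underside; x points to the board, z up its height. To be pushed, not gripped. Friction 0.45 to 0.75: it slides upright if pushed at most 45 mm above the worktop; pushed near its top it tips.
- brick_foot (a point): Middle of the brick's bottom edge on the board side: 37.5 mm along the brick's x from its origin, at its underside. Axes as the brick's.
- board_edge (a point): Middle of the top of the left edge of the kiln board, the stop to tip over. The board is a fixed grey slab 200 mm (x) by 340 mm (y), 12 thick, on the worktop (this point is 12 mm above it), with a steel strip on that edge. x: level, square to the edge, over the board, roughly to the robot's right; y: along the edge, away from the robot; z up.
- lamp: Fixed lamp: level bar 34 mm wide, 24 thick, lowest point 294 mm above the worktop, parallel to the board's left edge and centred 12 mm beyond it, from 100 mm on the robot's side of the middle to its post 205 mm on the far side. Origin: on the worktop below that line; axes as the board's. A vertical gripper pushing the brick over strikes the bar; one leaning 35 to 45 degrees back to the left clears it.
- grit_jar: Clear jar with a dark lid, 62 mm wide, 85 mm tall, standing on the board, 132 mm from its middle line on the robot's side. Origin: centre of the underside. Leave alone.
- votive: Clear glass cup, 62 mm wide and tall, standing on the board, 132 mm from its middle line on the far side. Origin: centre of the underside. Leave alone.
- duct_tape: Grey roll of tape, 100 mm wide, 48 mm tall, lying flat on the worktop to the left. Origin: centre of the underside. Leave alone.
- masking_tape: Cream roll of tape, 96 mm wide, 25 mm tall, lying flat on the worktop to the right. Origin: centre of the underside. Leave alone.
- pliers: Pliers with blue handles, 166 mm long, 14 mm thick, lying on the worktop to the right. Origin: centre of the underside. Leave alone.
Not all that is in view belongs to the job. What is shaped like the brick but orange or pink is not meant.

How it is judged:
By the outcome, as a careful person would: the job done as asked, in the order asked, and still so for the second after the job is handed in, with the robot touching nothing.
It also fails if it takes over 38 s, if anything falls off the work surface, if the arm or the gripper's body presses on something with over 40 N, if the wrist force passes 120 N, or if a joint passes its speed limit or range.

## Working session

There is one attempt and no reset: what is moved stays moved. The work goes in short steps, Python scripts to look and compute and a tool call to move; the robot and the scene stay as the last step left them, time stands still between calls to the robot, and variables do not carry over. Pictures are saved under pics/ and viewed, and the job is handed in when it is done.

Besides the shell and the picture viewer there is one more tool, called as a command line: name --argument value ..., lists and objects as JSON in quotes. play_rows: Moves the arm, as the interface text tells. Its arguments: {"type":"object","properties":{"rows":{"type":"array"},"force":{"type":"number"}},"required":["rows"]}

```bash
ls; mkdir -p pics
python3 - <<'E'
from workcell import readout, camera, camera_info, manip
import cv2
for n in ("scene","top"):
    cv2.imwrite(f"pics/{n}0.png",camera(n)); i=camera_info(n); print(n,i)
o=readout.get_obs(); print(o, manip.hold_point_z)
E
```

```text
pics
scene {'fx': 386.91174043995585, 'fy': 386.91174043995585, 'cx': 255.23438809280862, 'cy': 189.49621902137912, 'world_from_camera': array([[ 0.99883404, -0.02449501,  0.04159992,  0.6266182 ],
       [ 0.04652377,  0.71845723, -0.69401351, -0.86453671],
       [-0.0128879 ,  0.6951397 ,  0.71875914,  1.03800547],
       [ 0.        ,  0.        ,  0.        ,  1.        ]])}
top {'fx': 442.1733245021629, 'fy': 442.1733245021629, 'cx': 256.58338071305917, 'cy': 192.67752786651218, 'world_from_camera': array([[ 0.3287542 ,  0.8041989 , -0.49516139, -0.21878336],
       [-0.94436547,  0.28532706, -0.16359193, -0.175796  ],
       [ 0.00972249,  0.52139485,  0.85326015,  1.36763489],
       [ 0.        ,  0.        ,  0.        ,  1.        ]])}
{'clock': 0.1, 'joint_pos': array([-1.27158243,  0.33280569, -0.0646692 ,  1.46084313,  0.02159713,
        1.34993396, -0.08849887]), 'joint_velocities': array([-1.08864795e-03, -1.12697803e-03, -1.34153788e-03, -3.49560514e-03,
        5.25574529e-04, -7.63001418e-05,  5.96675033e-05]), 'tau': array([ 1.04115570e-03, -6.26743269e+01,  4.87920991e-02, -3.92427421e+01,
        1.62983959e-02,  6.94396804e-03, -3.13110706e-05]), 'position': array([0.19759222, 0.59258433, 0.23060408]), 'ee_rot': array([ 8.11263368e-01,  5.84680536e-01, -5.05080765e-04,  4.05208697e-04]), 'ft_force': array([-0.99375198,  0.2286813 , -0.30981355]), 'torque': array([0.03543833, 0.0213533 , 0.00702579]), 'grip_width': 0.9968070310618351} 0.0187
```

View pics/scene0.png

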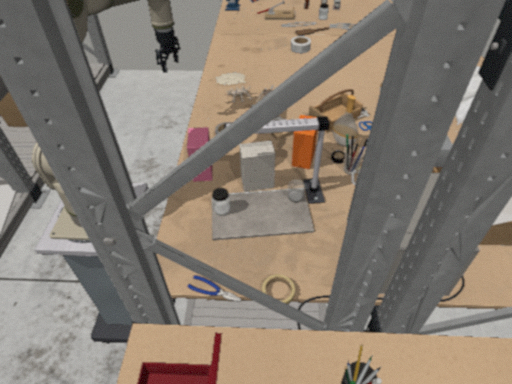

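View pics/top0.png

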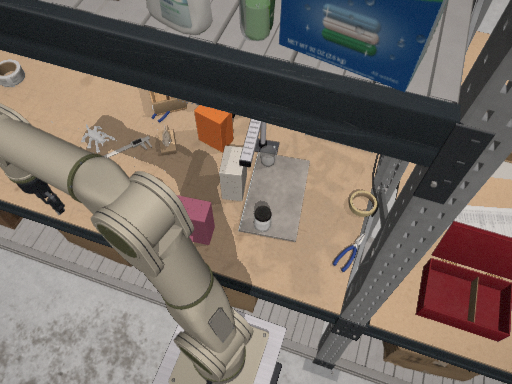

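The pale block is at scene (258,165) and top (232,173). The orange block at scene (303,143), top (214,128), and the pink one at scene (200,152), top (196,220), are decoys. Only the pale block stands beside the grey board, so I'll enlarge it to confirm.

Run:
```python
import cv2
a=cv2.imread("pics/scene0.png")[100:250,180:340]; cv2.imwrite("pics/sc1.png",cv2.resize(a,None,fx=5,fy=4.0*1.0,interpolation=cv2.INTER_CUBIC)[:600])
a=cv2.imread("pics/top0.png")[110:250,170:330]; cv2.imwrite("pics/tc1.png",cv2.resize(a,None,fx=5,fy=4,interpolation=cv2.INTER_CUBIC))
```

```text
(no output)
```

View pics/sc1.png

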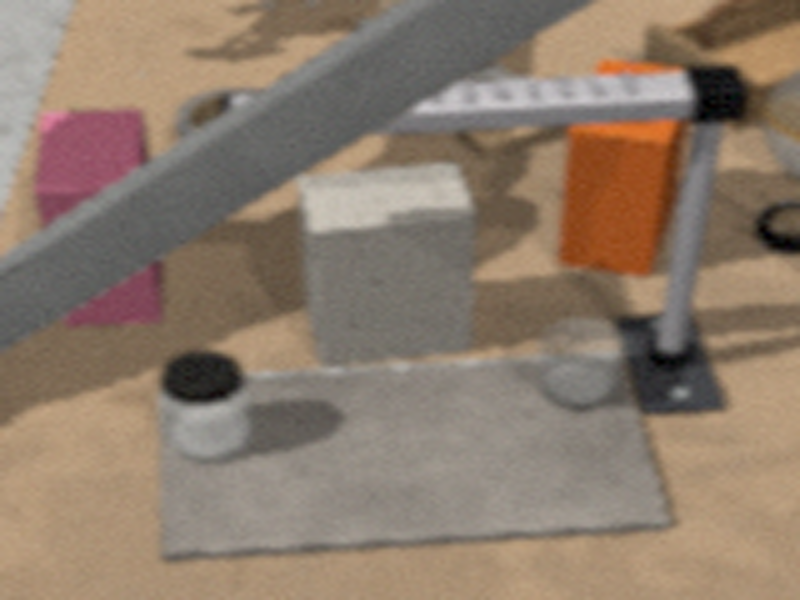

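View pics/tc1.png

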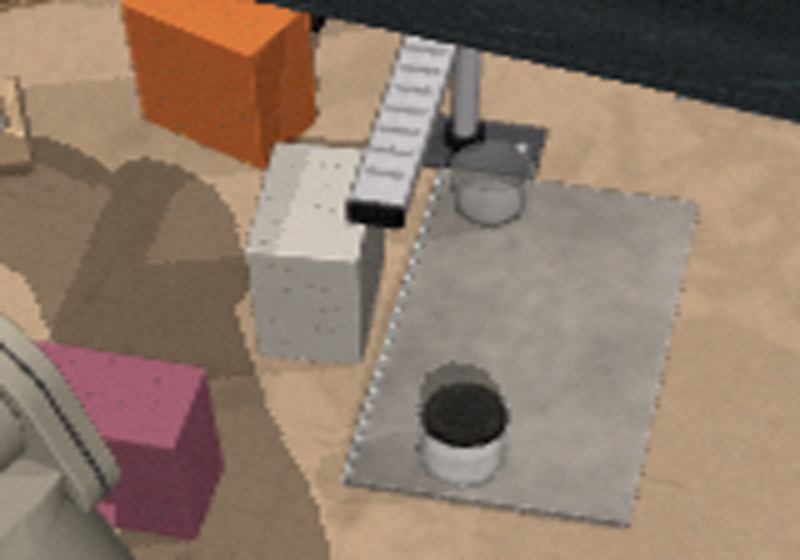

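```bash
cat > h.py <<'E'
import numpy as np
from workcell import camera_info
C={n:camera_info(n) for n in("scene","top")}
def proj(n,P):
    i=C[n];T=np.linalg.inv(i["world_from_camera"]);p=np.atleast_2d(P)@T[:3,:3].T+T[:3,3]
    return np.c_[i["cx"]+i["fx"]*p[:,0]/-p[:,2], i["cy"]-i["fy"]*p[:,1]/-p[:,2]]
def pose(q,L):  # q=x,y,yaw ; L local pts
    c,s=np.cos(q[2]),np.sin(q[2]);L=np.atleast_2d(L)
    return np.c_[q[0]+c*L[:,0]-s*L[:,1],q[1]+s*L[:,0]+c*L[:,1],L[:,2]]
def cr(off,fx,fy,p): return (np.array(p)+.5)/[fx,fy]-.5+off
E
cat > fit.py <<'E'
from h import *
from scipy.optimize import least_squares
S=lambda *p: cr([180,100],5,4,p); T=lambda *p: cr([170,110],5,4,p)
# board: origin board_edge; local x over board
bl=lambda x,y:[x,y,.012]
B=[("scene",bl(.2,-.17),S(165,550)),("scene",bl(.2,.17),S(672,522)),("scene",bl(0,.17),S(635,357)),
("top",bl(0,-.17),T(345,482)),("top",bl(.2,-.17),T(630,520)),("top",bl(.2,.17),T(697,203))]
def fit(K,q0):
    f=lambda q:np.concatenate([(proj(n,pose(q,l))[0]-p) for n,l,p in K])
    r=least_squares(f,q0,loss='soft_l1');print(r.x,np.degrees(r.x[2]));print(f(r.x).reshape(-1,2).round(1).tolist());return r.x
b=fit(B,[.6,0,-1.57])
k=lambda x,y,z:[x*.0375,y*.0575,z*.17]
K=[("scene",k(-1,-1,1),S(300,178)),("scene",k(-1,1,1),S(460,165)),("scene",k(1,1,1),S(472,209)),("scene",k(1,-1,1),S(308,235)),
("scene",k(1,-1,0),S(320,365)),("scene",k(1,1,0),S(470,350)),
("top",k(-1,-1,1),T(248,252)),("top",k(1,-1,1),T(360,262)),("top",k(-1,1,1),T(272,143)),("top",k(-1,-1,0),T(260,355)),("top",k(1,-1,0),T(362,362))]
q=fit(K,[.6,.1,-1.57])
R=lambda a:np.array([[np.cos(a),-np.sin(a)],[np.sin(a),np.cos(a)]])
foot=pose(q,[.0375,0,0])[0]
print("brick rel board",R(-b[2])@(q[:2]-b[:2]),"foot",R(-b[2])@(foot[:2]-b[:2]),"yaw",q[2]-b[2])
E
python3 fit.py
```

```text
[ 0.57852601  0.11910573 -1.44038403] -82.52792560167812
[[-0.4, 1.0], [0.3, 0.3], [-2.6, -1.1], [-0.8, -1.4], [-0.0, 0.1], [0.8, -0.8]]
[ 0.57201296  0.1718919  -1.3537236 ] -77.5626490432816
[[-0.9, -0.4], [-0.9, -1.0], [1.0, 1.6], [0.7, -0.9], [-0.0, 1.2], [0.4, 0.9], [-0.6, -0.2], [-0.2, -0.3], [0.1, -0.8], [-0.0, 0.6], [0.3, 1.1]]
brick rel board [-0.0531849   0.00040673] foot [-0.01582563  0.00365243] yaw 0.08666042421611175
```

```bash
cat >> h.py <<'E'
def unproj(n,u,v,z=0.):
    i=C[n];M=i["world_from_camera"];d=M[:3,:3]@np.array([(u-i["cx"])/i["fx"],-(v-i["cy"])/i["fy"],-1]);o=M[:3,3]
    return o+d*(z-o[2])/d[2]
E
python3 - <<'E'
from h import *
S=lambda *p: cr([180,100],5,4,p); T=lambda *p: cr([170,110],5,4,p)
b=np.array([.5785,.1191,-1.4404])
def rb(p):
    c,s=np.cos(b[2]),np.sin(b[2]);d=p[:2]-b[:2];return [c*d[0]+s*d[1],-s*d[0]+c*d[1]]
for nm,n,p,z in [("orange bot near-right","top",T(265,165),0),("orange bot left","top",T(145,115),0),("orange bot right","top",T(310,122),0),("orange S bl","scene",S(562,262),0),("orange S br","scene",S(648,275),0),
("orange S top bl","scene",S(572,120),.17),
("pink bot1","top",T(195,538),0),("pink bot2","top",T(222,465),0),("pinkS","scene",S(160,320),0),("pinkS2","scene",S(70,325),0),
("pinktop","top",T(205,370),.15),("pinktop2","top",T(172,445),.15),
("ducttape?","scene",S(215,110),.02),("lamp near end","top",T(378,210),.3),("duct?","scene",(301,45),.0),("duct2","top",(11,72),0)]:
    w=unproj(n,*p,z); print(nm,w.round(3),np.round(rb(w),3))
E
python3 - <<'E'
import cv2
a=cv2.imread("pics/top0.png")[60:230,60:240]; cv2.imwrite("pics/tc2.png",cv2.resize(a,None,fx=3.5,fy=3.5,interpolation=cv2.INTER_CUBIC))
E
```

```text
orange bot near-right [0.709 0.271 0.   ] [-0.134  0.149]
orange bot left [0.734 0.382 0.   ] [-0.241  0.189]
orange bot right [0.769 0.257 0.   ] [-0.112  0.207]
orange S bl [0.706 0.277 0.   ] [-0.14   0.147]
orange S br [0.773 0.26  0.   ] [-0.115  0.211]
orange S top bl [0.704 0.283 0.17 ] [-0.146  0.146]
pink bot1 [0.328 0.172 0.   ] [-0.085 -0.241]
pink bot2 [0.398 0.181 0.   ] [-0.085 -0.171]
pinkS [0.397 0.185 0.   ] [-0.089 -0.172]
pinkS2 [0.329 0.176 0.   ] [-0.088 -0.24 ]
pinktop [0.406 0.184 0.15 ] [-0.087 -0.163]
pinktop2 [0.336 0.178 0.15 ] [-0.09  -0.232]
ducttape? [0.408 0.49  0.02 ] [-0.39 -0.12]
lamp near end [0.489 0.095 0.3  ] [ 0.012 -0.091]
duct? [0.778 1.316 0.   ] [-1.161  0.354]
duct2 [0.797 1.287 0.   ] [-1.129  0.368]
```

View pics/tc2.png

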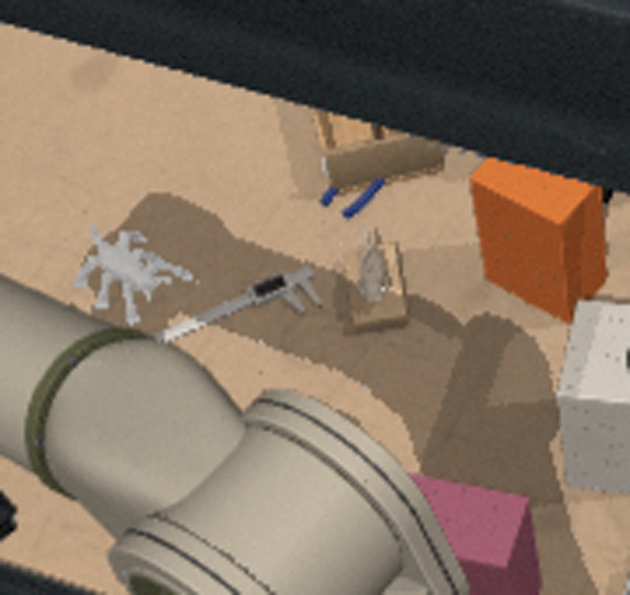

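play_rows --rows '[[[35,-29,2],[0,0,-6.4],70],[[35,-29,2],[0,0,-6.4],70],[[35,-29,2],[0,0,-6.4],70],[[35,-29,2],[0,0,-6.4],70],[[35,-29,2],[0,0,-6.4],70],[[35,-29,2],[0,0,-6.4],70],[[35,-29,2],[0,0,-6.4],70],[[35,-29,2],[0,0,-6.4],70],[[35,-29,2],[0,0,-6.4],70],[[35,-29,2],[0,0,-6.5],70],[[0,0,0],[0,0,0],70]]'

```text
clock: 1.48
position: [0.5503, 0.2989, 0.251]
ee_rot: [0.998, 0.061, 0.0, 0.001]
ft_force: [-0.7, -0.1, -0.3]
grip_width: 0.818
```

Run:
```python
from workcell import readout, camera, camera_info
import cv2,numpy as np
i=camera_info("wrist");np.save("w1.npy",i["world_from_camera"]);print({k:v for k,v in i.items()})
a=camera("wrist");cv2.imwrite("pics/w1.png",cv2.resize(a,None,fx=1.5,fy=1.5,interpolation=cv2.INTER_CUBIC));cv2.imwrite("pics/w1r.png",a)
a=camera("scene");cv2.imwrite("pics/s2.png",cv2.resize(a[60:260,120:380],None,fx=3,fy=3,interpolation=cv2.INTER_CUBIC))
```

```text
{'fx': 297.3186396354542, 'fy': 297.3186396354542, 'cx': 260.9213360918586, 'cy': 192.92852076217804, 'world_from_camera': array([[ 9.92532199e-01, -1.15665420e-01, -3.87472009e-02,
         5.39709589e-01],
       [ 1.21982730e-01,  9.40553351e-01,  3.16985185e-01,
         3.79706319e-01],
       [-2.20414765e-04, -3.19344491e-01,  9.47638669e-01,
         3.91881495e-01],
       [ 0.00000000e+00,  0.00000000e+00,  0.00000000e+00,
         1.00000000e+00]])}
```

View pics/w1.png

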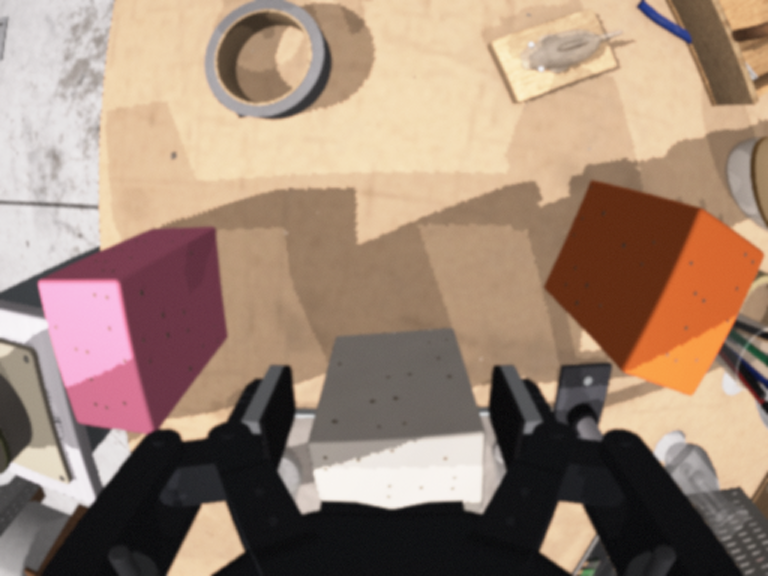

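View pics/s2.png

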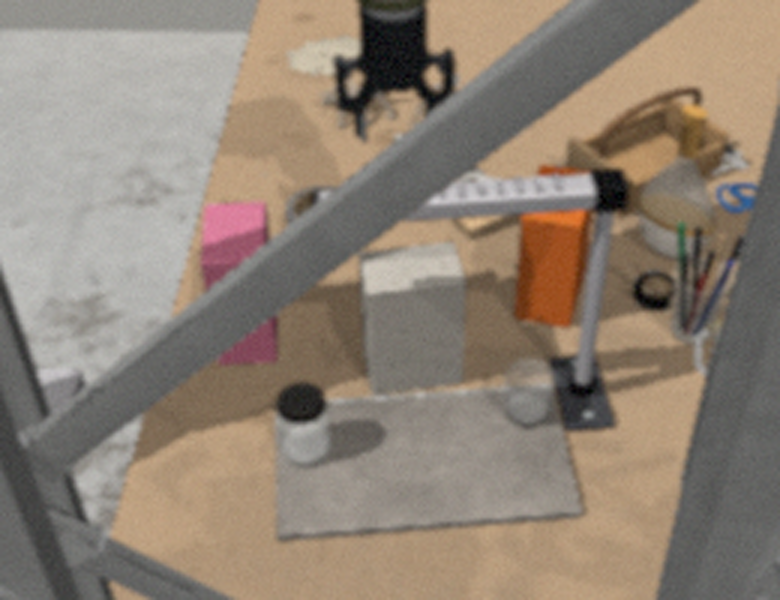

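```bash
cat > fitw.py <<'E'
from h import *
import sys
from scipy.optimize import least_squares
W=np.load("w1.npy");f=297.3186;cx,cy=260.92,192.93
def pw(P):
    T=np.linalg.inv(W);p=np.atleast_2d(P)@T[:3,:3].T+T[:3,3];v=np.c_[p[:,0],-p[:,1],-p[:,2]]
    h=np.hypot(v[:,0],v[:,1]);r=f*np.arctan2(h,v[:,2]);return np.c_[cx+r*v[:,0]/h,cy+r*v[:,1]/h]
def uw(u,v,z):
    d=np.array([u-cx,v-cy]);r=np.hypot(*d);t=r/f;c=np.array([np.sin(t)*d[0]/r,-np.sin(t)*d[1]/r,-np.cos(t)])
    d=W[:3,:3]@c;o=W[:3,3];return o+d*(z-o[2])/d[2]
w=lambda x,y:(np.array([x,y])+.5)/1.5-.5
E
python3 - <<'E'
from fitw import *
k=lambda x,y,z:[x*.0375,y*.0575,z*.17]
K=[(k(-1,-1,0),w(337,339)),(k(-1,1,0),w(452,330)),(k(-1,-1,1),w(312,443)),(k(-1,1,1),w(482,432))]
g=lambda q:np.concatenate([pw(pose(q,l))[0]-p for l,p in K])
r=least_squares(g,[.57,.17,-1.35]);q=r.x;print(q,g(q).round(1))
a=uw(*w(296,411.5),.012);c=uw(*w(491,411.5),.012);e=c-a;print(a,c,np.degrees(np.arctan2(-e[0],e[1])))
for nm,p,z in [("duct",(268,60),.048),("pinkc",(213,230),0.0),("pinkc2",(227,333),0),("orange",(545,288),0),("orange",(625,372),0)]: print(nm,uw(*w(*p),z).round(3))
b=np.array([.5785,.1191,-1.4404])
def rb(p):
    c,s=np.cos(b[2]),np.sin(b[2]);d=p[:2]-b[:2];return [c*d[0]+s*d[1],-s*d[0]+c*d[1]]
print(rb(q),rb(pose(q,[.0375,0,0])[0]),q[2]-b[2],rb(a),rb(c))
E
```

```text
[ 0.57150428  0.16957888 -1.36364838] [-1.  -1.7  1.4 -1.9 -4.1  2.4  3.8  1.5]
[0.47313307 0.10827286 0.012     ] [0.67386567 0.1327813  0.012     ] -83.03892808420537
duct [0.437 0.438 0.048]
pinkc [0.382 0.287 0.   ]
pinkc2 [0.396 0.182 0.   ]
orange [0.702 0.268 0.   ]
orange [0.825 0.184 0.   ]
[np.float64(-0.050959969233416544), np.float64(-0.0003727047963305091)] [np.float64(-0.013570367726898446), np.float64(0.00250265590865594)] 0.07675161815234532 [np.float64(-0.0029653352471305724), np.float64(-0.10588023407294525)] [np.float64(-0.0011650256527732123), np.float64(0.09633499799356823)]
```

play_rows --rows '[[[3,-9,0],[-9.4,-1.25,0.3],70],[[3,-9,0],[-9.4,-1.25,0],70],[[3,-9,0],[-9.4,-1.25,0],70],[[1,-9,0],[-9.4,-1.25,0],70],[[0,0,-40],[0,0,0],70],[[0,0,-40],[0,0,0],70],[[0,0,-40],[0,0,0],70],[[0,0,-20],[0,0,0],70],[[0,0,0],[0,0,0],70]]'

```text
clock: 2.7
position: [0.5567, 0.2674, 0.1105]
ee_rot: [0.943, 0.065, 0.02, 0.325]
ft_force: [-0.0, 0.4, 1.2]
grip_width: 0.819
```

```bash
cat > st.py <<'E'
from workcell import readout, camera, camera_info
import cv2,numpy as np,sys
from scipy.spatial.transform import Rotation as R
o=readout.get_obs();M=R.from_quat(o["ee_rot"]).as_matrix()
b=np.array([.5785,.1191,-1.4404]);c,s=np.cos(b[2]),np.sin(b[2]);d=o["position"][:2]-b[:2]
print("t",o["clock"],"pos",o["position"].round(4),"boardxy",np.round([c*d[0]+s*d[1],-s*d[0]+c*d[1]],4),"jaw yaw",np.degrees(np.arctan2(M[1,0],M[0,0])).round(2),"jaw tilt",M[2,0].round(3),"lean",np.degrees(np.arccos(-M[2,2])).round(1))
print("q",o["joint_pos"].round(2),"F",o["ft_force"].round(2),o["torque"].round(2))
n=sys.argv[1]
if n!="-":
    a=camera("scene")[60:260,120:380];a=cv2.resize(a,None,fx=3,fy=3,interpolation=cv2.INTER_CUBIC);cv2.imwrite(f"pics/{n}s.png",a)
    if len(sys.argv)>2:
        i=camera_info("wrist");np.save(f"{n}w.npy",i["world_from_camera"]);w=camera("wrist");cv2.imwrite(f"pics/{n}w.png",cv2.resize(w,None,fx=1.5,fy=1.5,interpolation=cv2.INTER_CUBIC))
E
python3 st.py a w
```

```text
t 2.7 pos [0.5567 0.2674 0.1105] boardxy [-0.1499 -0.0023] jaw yaw 7.83 jaw tilt -0.004 lean 38.0
q [-1.04  0.69  0.35  1.41  0.32  1.47 -0.67] F [-0.03  0.36  1.19] [0.61 0.1  0.01]
```

View pics/as.png

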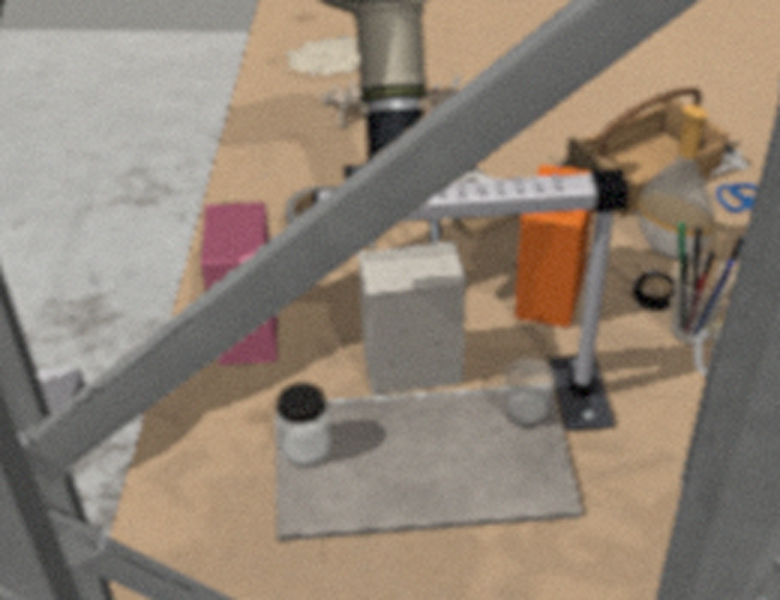

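View pics/aw.png

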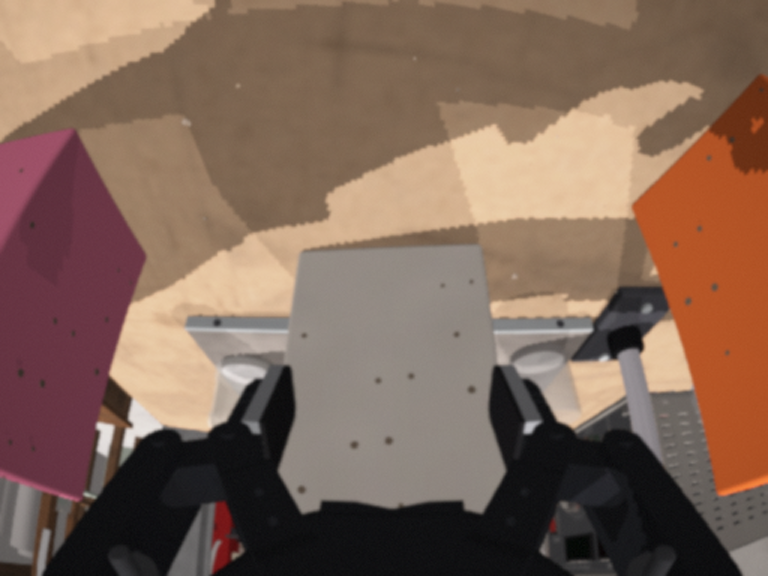

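play_rows --rows '[[[0,0,-40],[0,0,0],70],[[0,0,-35],[0,0,0],70],[[0,0,-14],[0,0,0],70],[[0,0,0],[0,0,0],70]]'

```text
clock: 3.3
position: [0.5579, 0.2671, 0.023]
ee_rot: [0.944, 0.064, 0.021, 0.324]
ft_force: [0.3, 0.3, 0.0]
grip_width: 0.822
```

```bash
python3 st.py b w
```

```text
t 3.3 pos [0.5579 0.2671 0.023 ] boardxy [-0.1494 -0.0011] jaw yaw 7.75 jaw tilt -0.001 lean 37.9
q [-1.02  0.8   0.34  1.44  0.3   1.34 -0.73] F [0.33 0.27 0.03] [ 0.61  0.07 -0.01]
```

View pics/bw.png

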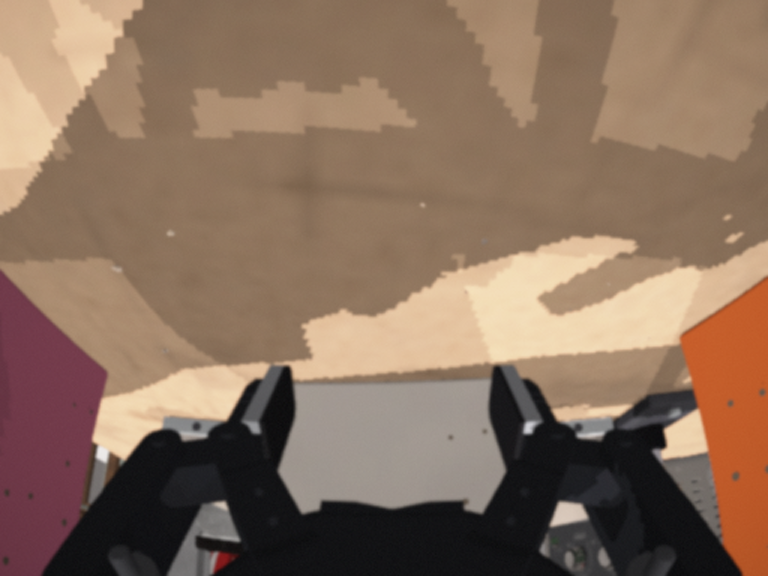

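play_rows --rows '[[[1.3,-10,0],[0,0,0],70],[[1.3,-10,0],[0,0,0],70],[[1.3,-10,0],[0,0,0],70],[[1.3,-10,0],[0,0,0],70],[[0.6,-5,0],[0,0,0],70],[[0.6,-5,0],[0,0,0],70],[[0,0,0],[0,0,0],70]]'

```text
clock: 4.28
position: [0.5641, 0.2167, 0.0224]
ee_rot: [0.944, 0.064, 0.021, 0.324]
ft_force: [-0.4, 0.3, -0.6]
grip_width: 0.822
```

```bash
python3 st.py c w
```

```text
t 4.275 pos [0.5641 0.2167 0.0224] boardxy [-0.0986 -0.0016] jaw yaw 7.73 jaw tilt -0.002 lean 37.9
q [-0.99  0.75  0.35  1.53  0.33  1.28 -0.7 ] F [-0.43  0.3  -0.61] [0.6  0.06 0.  ]
```

View pics/cw.png

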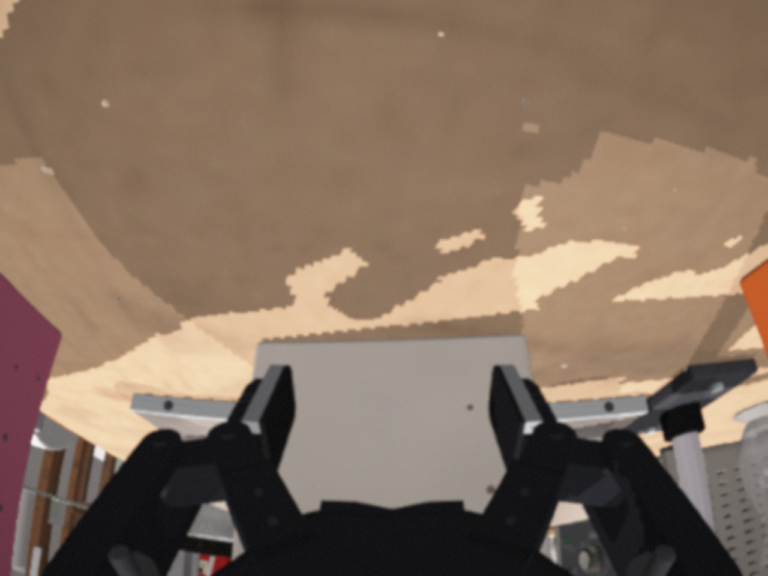

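View pics/cs.png

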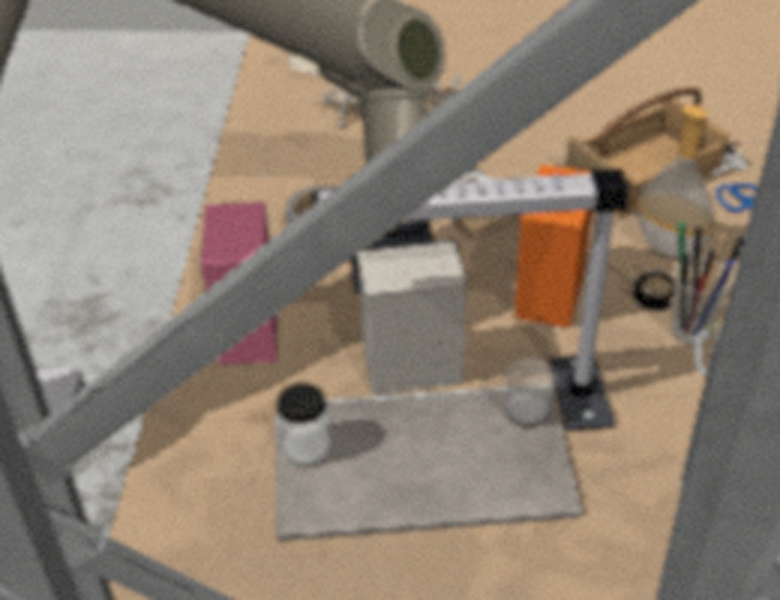

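play_rows --rows '[[[0.4,-3,0],[0,0,0],70],[[0.4,-3,0],[0,0,0],70],[[0.4,-3,0],[0,0,0],70],[[0.4,-3,0],[0,0,0],70]]'

```text
clock: 4.88
position: [0.5658, 0.2052, 0.0223]
ee_rot: [0.944, 0.064, 0.021, 0.324]
ft_force: [2.4, 2.7, -0.7]
grip_width: 0.818
```

```bash
python3 st.py d w
```

```text
t 4.875 pos [0.5658 0.2052 0.0223] boardxy [-0.087  -0.0014] jaw yaw 7.77 jaw tilt -0.001 lean 37.9
q [-0.98  0.74  0.36  1.55  0.33  1.26 -0.69] F [ 2.38  2.72 -0.69] [ 1.26 -0.02  0.3 ]
```

View pics/dw.png

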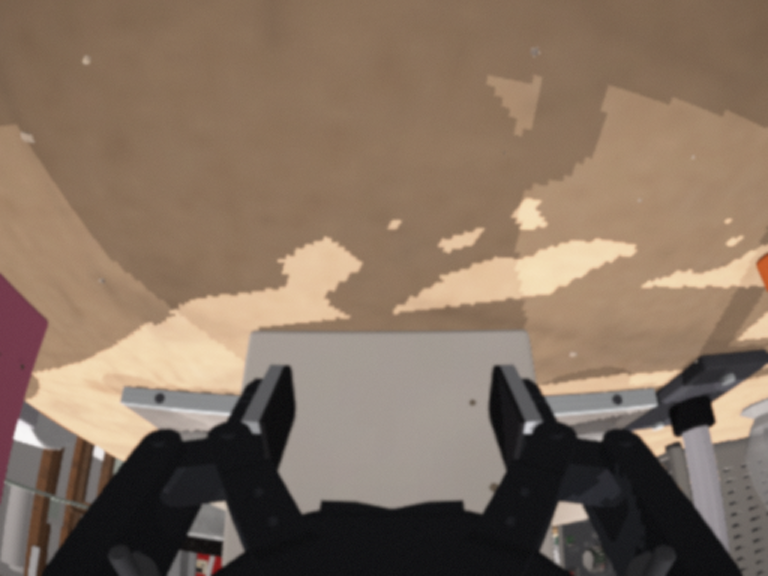

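```bash
cat > gap.py <<'E'
import fitw,sys,numpy as np
from fitw import uw,w
def gap(n,bl,br,el,er):
    fitw.W=np.load(n+"w.npy")
    P=[uw(*w(*bl),0),uw(*w(*br),0),uw(*w(*el),.0),uw(*w(*er),.0)]
    e=P[3]-P[2];e=e[:2]/np.hypot(*e[:2]);nn=np.array([e[1],-e[0]])
    f=P[1]-P[0]; print("edge ang",np.degrees(np.arctan2(e[1],e[0])),"brick ang",np.degrees(np.arctan2(f[1],f[0])),"width",np.hypot(*f[:2]),
     "dist back->edge",[(P[2][:2]-p[:2])@nn for p in P[:2]],"along", [(p[:2])@e for p in P], P[2],P[3])
E
python3 -c "
from gap import gap
gap('d',(249,331),(529,331),(122,387),(661,387))
gap('c',(258,341),(525,336),(133,394),(648,395))"
```

```text
edge ang 8.06553178244436 brick ang 7.982959236491227 width 0.11442026626368412 dist back->edge [np.float64(0.08147237674512482), np.float64(0.08130747857105641)] along [np.float64(0.5297600823758263), np.float64(0.6441802298169327), np.float64(0.4154270853501225), np.float64(0.7582238384201907)] [0.4060567  0.09541317 0.        ] [0.74546259 0.14350948 0.        ]
edge ang 7.8586055909630455 brick ang 10.34588419119726 width 0.11233207161113028 dist back->edge [np.float64(0.08480689971607276), np.float64(0.0896818383542459)] along [np.float64(0.5308171954132017), np.float64(0.6430434369332765), np.float64(0.41723121727449936), np.float64(0.755185980120905)] [0.407845   0.09666203 0.        ] [0.74262586 0.14287021 0.        ]
```

play_rows --rows '[[[0.3,-2,0],[0,0,0],70],[[0.3,-2,0],[0,0,0],70],[[0.1,-1,0],[0,0,0],70],[[0,0,0],[0,0,0],70]]'

```text
clock: 5.48
position: [0.5663, 0.2, 0.0224]
ee_rot: [0.944, 0.064, 0.021, 0.324]
ft_force: [-0.3, 3.2, 1.2]
grip_width: 0.819
```

```bash
python3 st.py e w
```

```text
t 5.475 pos [0.5663 0.2    0.0224] boardxy [-0.0818 -0.0016] jaw yaw 7.74 jaw tilt -0.002 lean 37.9
q [-0.98  0.74  0.36  1.55  0.34  1.26 -0.69] F [-0.26  3.18  1.21] [1.14 0.13 0.04]
```

View pics/ew.png

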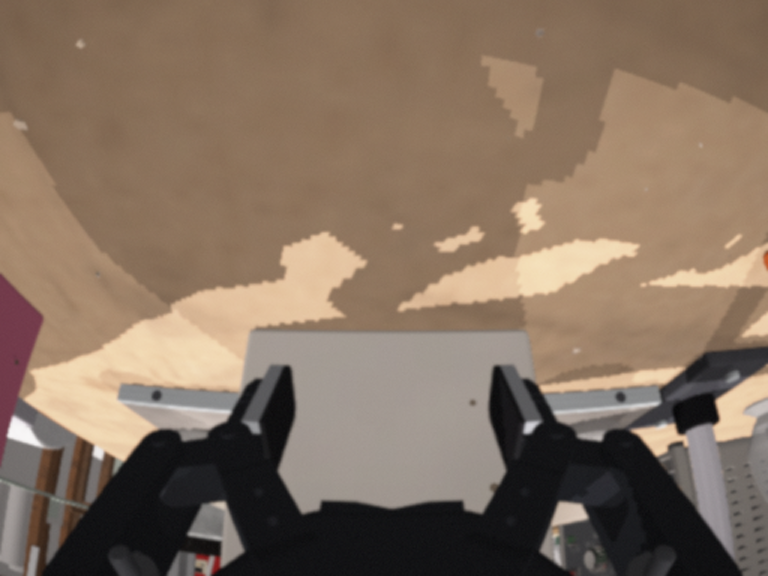

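View pics/es.png

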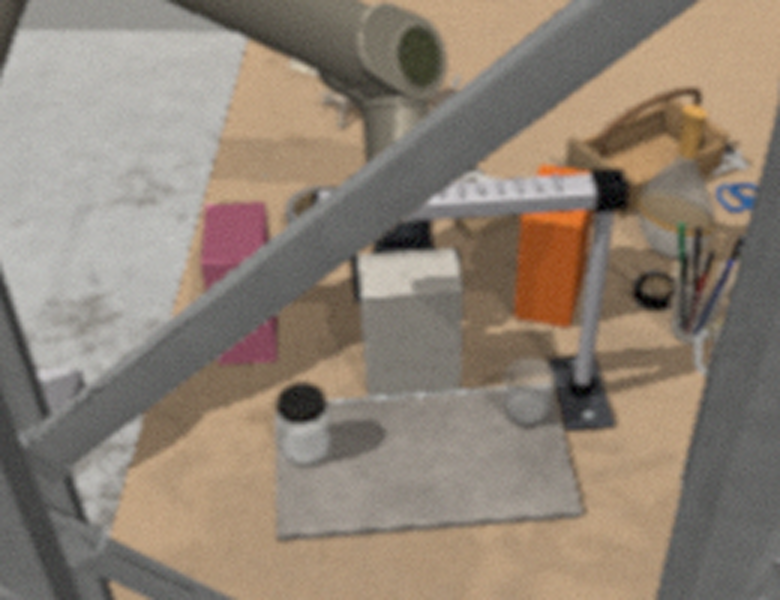

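play_rows --rows '[[[0.1,-1,0],[0,0,0],70],[[0,0,0],[0,0,0],70]]'

```text
clock: 5.82
position: [0.5664, 0.1989, 0.0223]
ee_rot: [0.944, 0.064, 0.021, 0.324]
ft_force: [-0.0, 4.5, 0.3]
grip_width: 0.824
```

play_rows --rows '[[[0.1,-1,0],[0,0,0],70],[[0,0,0],[0,0,0],70]]'

```text
clock: 6.08
position: [0.5666, 0.1978, 0.0223]
ee_rot: [0.944, 0.064, 0.021, 0.324]
ft_force: [-0.2, 3.6, 0.1]
grip_width: 0.821
```

```bash
python3 st.py f w
```

```text
t 6.075 pos [0.5666 0.1978 0.0223] boardxy [-0.0795 -0.0016] jaw yaw 7.73 jaw tilt -0.002 lean 37.9
q [-0.98  0.74  0.36  1.56  0.34  1.25 -0.69] F [-0.22  3.6   0.12] [1.26 0.09 0.03]
```

View pics/fw.png

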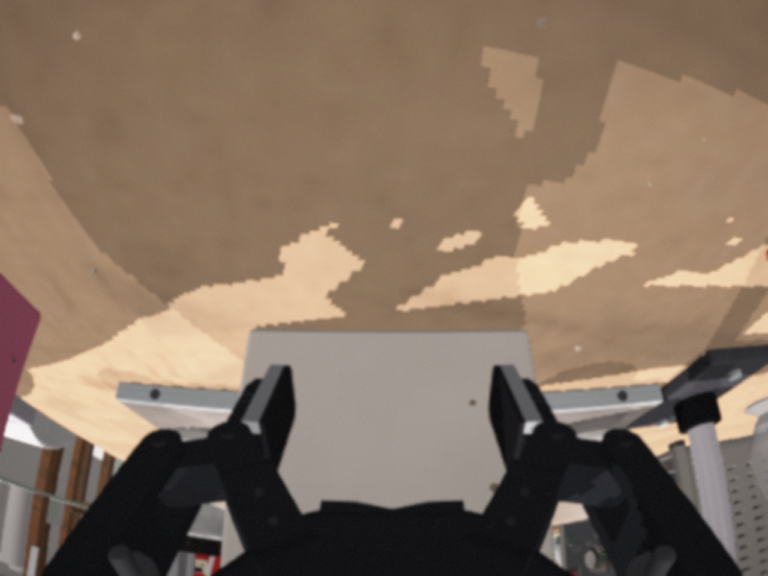

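```bash
python3 -c "
from gap import gap
gap('f',(249,330.5),(529,330.5),(117,383),(664,385))"
python3 - <<'E'
import cv2
a=cv2.imread("pics/fw.png")[370:430,90:700];cv2.imwrite("pics/fz.png",cv2.resize(a,None,fx=1.3,fy=4))
E
```

```text
edge ang 7.534080908091865 brick ang 8.00686121818813 width 0.11412202094051331 dist back->edge [np.float64(0.07643414466594188), np.float64(0.07737582017203064)] along [np.float64(0.5286309058586813), np.float64(0.6427490416250362), np.float64(0.4149313808502919), np.float64(0.7579840301723181)] [0.40595002 0.09522803 0.        ] [0.74604111 0.14020769 0.        ]
```

play_rows --rows '[[[0.1,-1,0],[0,0,0],70],[[0,0,0],[0,0,0],70]]'

```text
clock: 6.42
position: [0.5667, 0.1968, 0.0223]
ee_rot: [0.944, 0.064, 0.021, 0.324]
ft_force: [0.2, 4.9, 0.5]
grip_width: 0.823
```

play_rows --rows '[[[0.1,-1,0],[0,0,0],70],[[0,0,0],[0,0,0],70]]'

```text
clock: 6.68
position: [0.5668, 0.1958, 0.0224]
ee_rot: [0.944, 0.064, 0.021, 0.324]
ft_force: [1.4, 3.8, -0.0]
grip_width: 0.824
```

play_rows --rows '[[[0.1,-1,0],[0,0,0],70],[[0,0,0],[0,0,0],70]]'

```text
clock: 6.92
position: [0.5669, 0.1947, 0.0223]
ee_rot: [0.944, 0.064, 0.021, 0.324]
ft_force: [-0.1, 3.8, 1.2]
grip_width: 0.822
```

```bash
python3 st.py g w
```

```text
t 6.925 pos [0.5669 0.1947 0.0223] boardxy [-0.0765 -0.0017] jaw yaw 7.73 jaw tilt -0.002 lean 37.9
q [-0.97  0.73  0.36  1.56  0.34  1.25 -0.69] F [-0.05  3.82  1.18] [1.28 0.1  0.01]
```

View pics/gw.png

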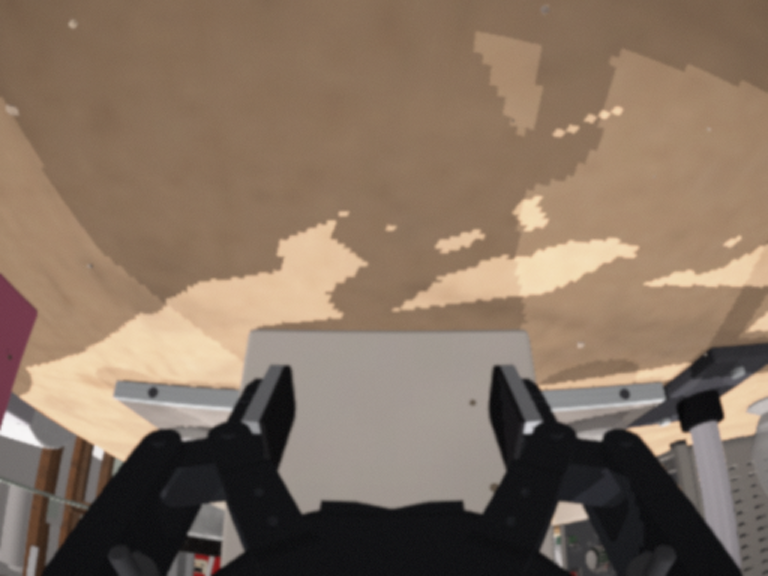

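View pics/gs.png

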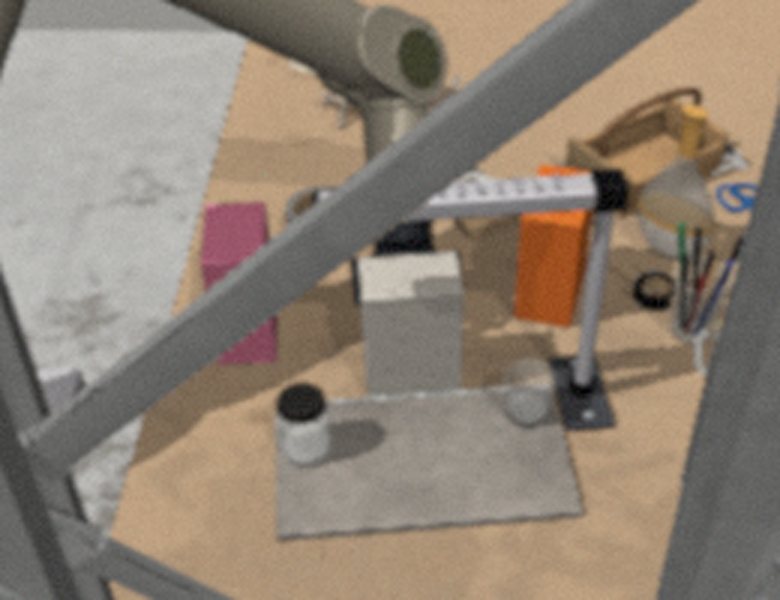

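play_rows --rows '[[[0.1,-1,0],[0,0,0],70],[[0,0,0],[0,0,0],70]]'

```text
clock: 7.28
position: [0.567, 0.1942, 0.0223]
ee_rot: [0.944, 0.064, 0.021, 0.324]
ft_force: [-0.7, 5.6, 0.1]
grip_width: 0.818
```

play_rows --rows '[[[0.1,-1,0],[0,0,0],70],[[0,0,0],[0,0,0],70]]'

```text
clock: 7.52
position: [0.5671, 0.1941, 0.0223]
ee_rot: [0.944, 0.064, 0.022, 0.323]
ft_force: [-0.1, 8.3, 0.9]
grip_width: 0.822
```

```bash
python3 st.py h w
python3 - <<'E'
import cv2
a=cv2.imread("pics/hw.png")[310:460,90:700];b=cv2.imread("pics/gw.png")[310:460,90:700];cv2.imwrite("pics/hz.png",cv2.resize(cv2.vconcat([b,a]),None,fx=1.3,fy=2))
E
```

```text
t 7.525 pos [0.5671 0.1941 0.0223] boardxy [-0.0759 -0.0016] jaw yaw 7.79 jaw tilt -0.001 lean 37.8
q [-0.97  0.73  0.36  1.56  0.34  1.25 -0.69] F [-0.06  8.3   0.87] [ 1.64  0.19 -0.08]
```

View pics/hz.png

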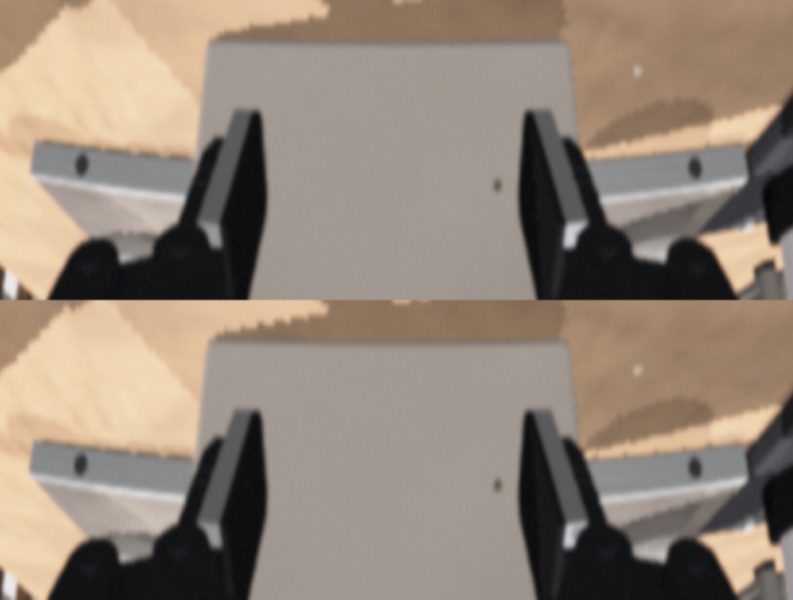

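Both sides of the base are square and the foot is butted: TCP stalled and force rose to 8.3 N. Next I back off and rise for the tipping push.

play_rows --rows '[[[-0.5,4,0],[0,0,0],70],[[-1.5,11,0],[0,0,0],70],[[0,0,40],[0,0,0],70],[[0,0,40],[0,0,0],70],[[0,0,39],[0,0,0],70],[[0,0,0],[0,0,0],70],[[0,0,0],[0,0,0],70]]'

```text
clock: 8.5
position: [0.5646, 0.208, 0.1406]
ee_rot: [0.943, 0.064, 0.021, 0.325]
ft_force: [0.3, -0.5, -0.8]
grip_width: 0.818
```

```bash
python3 st.py i w
```

```text
t 8.5 pos [0.5646 0.208  0.1406] boardxy [-0.0899 -0.0022] jaw yaw 7.74 jaw tilt -0.003 lean 38.0
q [-1.    0.6   0.39  1.49  0.36  1.44 -0.62] F [ 0.3  -0.54 -0.8 ] [ 0.63  0.16 -0.01]
```

View pics/iw.png

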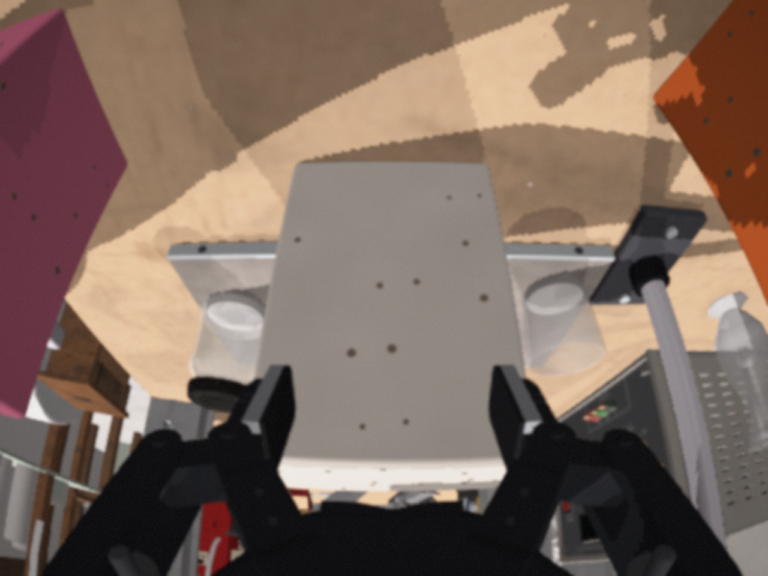

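View pics/is.png

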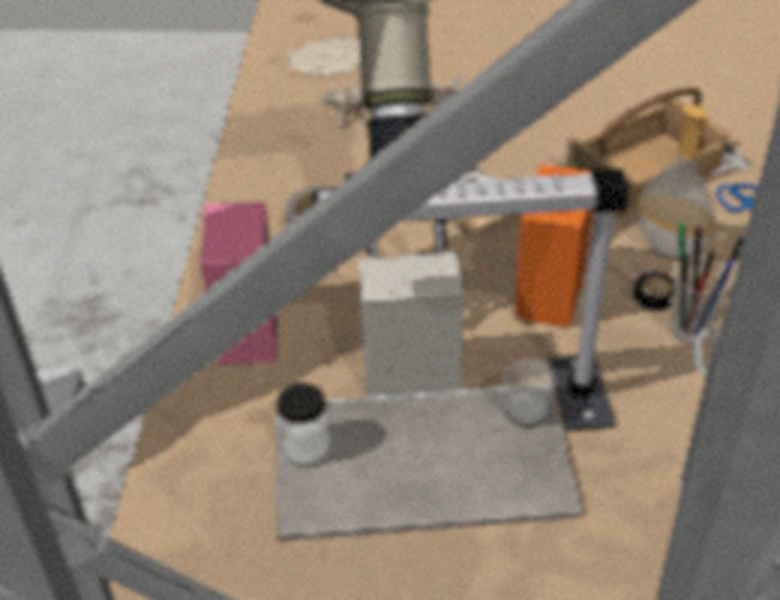

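play_rows --rows '[[[0.8,-6,0],[0,0,0],70],[[0.8,-6,0],[0,0,0],70],[[0.7,-5,0],[0,0,0],70],[[0.7,-5,0],[0,0,0],70],[[0.7,-5,0],[0,0,0],70],[[0.7,-5,0],[0,0,0],70],[[0.7,-5,0],[0,0,0],70],[[0.7,-5,0],[0,0,0],70]]'

```text
clock: 9.6
position: [0.5709, 0.1655, 0.1414]
ee_rot: [0.944, 0.064, 0.021, 0.324]
ft_force: [-0.8, 1.7, 2.4]
grip_width: 0.822
```

```bash
python3 st.py j w
```

```text
t 9.6 pos [0.5709 0.1655 0.1414] boardxy [-0.047  -0.0015] jaw yaw 7.73 jaw tilt -0.002 lean 37.9
q [-0.97  0.56  0.4   1.56  0.38  1.39 -0.58] F [-0.81  1.66  2.39] [ 0.59  0.15 -0.05]
```

View pics/jw.png

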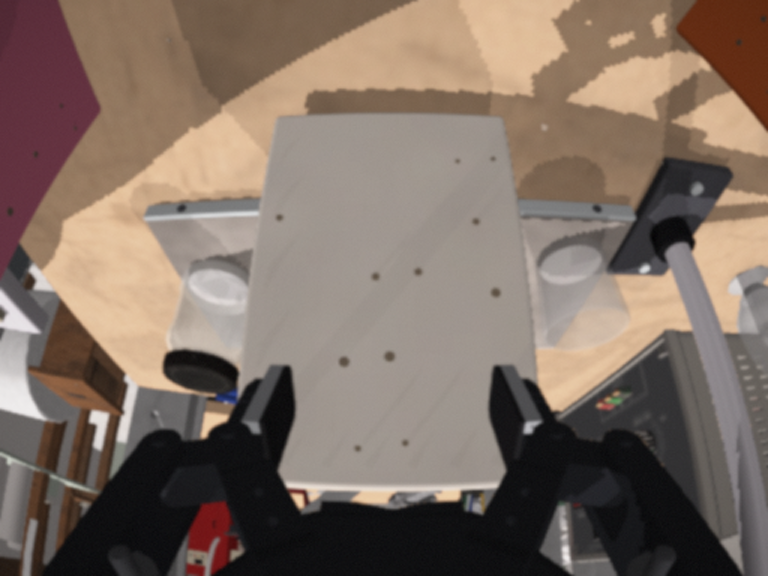

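View pics/js.png

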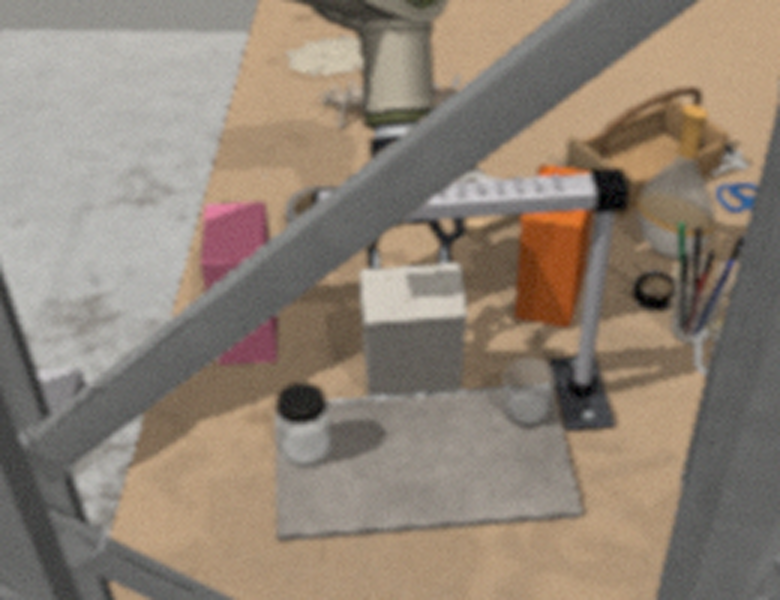

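Tipping square and controlled, about 13° so far. I'll continue.

play_rows --rows '[[[0.7,-5,0],[0,0,0],70],[[0.7,-5,0],[0,0,0],70],[[0.7,-5,0],[0,0,0],70],[[0.7,-5,0],[0,0,0],70],[[0.5,-4,0],[0,0,0],70],[[0,0,0],[0,0,0],70]]'

```text
clock: 10.45
position: [0.5741, 0.1414, 0.1412]
ee_rot: [0.944, 0.064, 0.021, 0.324]
ft_force: [-0.2, 1.0, 0.9]
grip_width: 0.82
```

```bash
python3 st.py k w
```

```text
t 10.45 pos [0.5741 0.1414 0.1412] boardxy [-0.0227 -0.0015] jaw yaw 7.7 jaw tilt -0.002 lean 37.9
q [-0.95  0.54  0.42  1.59  0.39  1.37 -0.57] F [-0.21  1.03  0.86] [0.64 0.07 0.03]
```

View pics/kw.png

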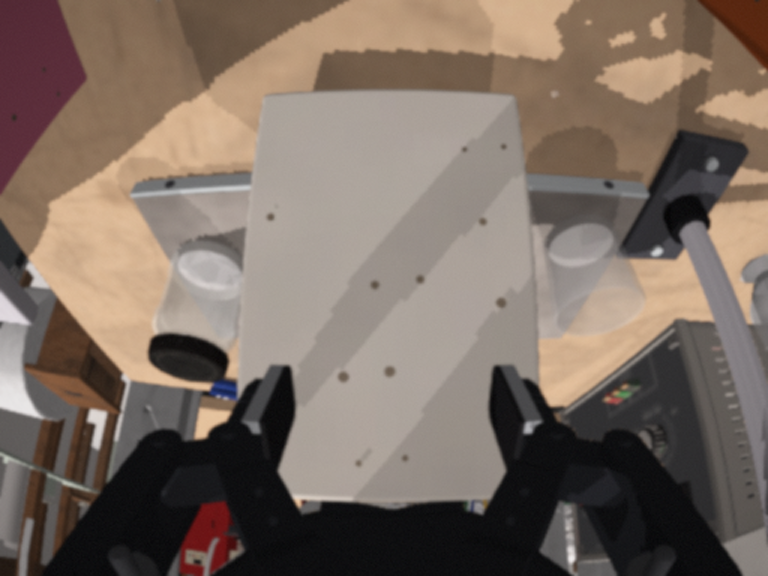

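View pics/ks.png

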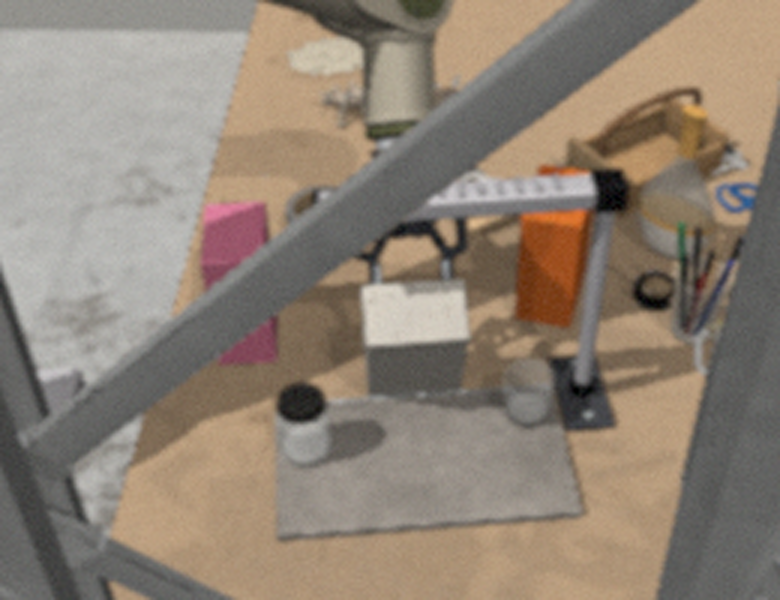

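play_rows --rows '[[[0.5,-4,0],[0,0,0],70],[[0.5,-4,0],[0,0,0],70],[[0.4,-3,0],[0,0,0],70],[[0.4,-3,0],[0,0,0],70],[[0.4,-3,0],[0,0,0],70],[[0,0,0],[0,0,0],70],[[0,0,0],[0,0,0],70]]'

```text
clock: 11.42
position: [0.5764, 0.1251, 0.1413]
ee_rot: [0.944, 0.064, 0.021, 0.324]
ft_force: [-0.1, -0.4, -0.1]
grip_width: 0.822
```

```bash
python3 st.py l w
```

```text
t 11.425 pos [0.5764 0.1251 0.1413] boardxy [-0.0062 -0.0013] jaw yaw 7.75 jaw tilt -0.002 lean 37.9
q [-0.94  0.52  0.42  1.61  0.4   1.35 -0.55] F [-0.08 -0.36 -0.06] [0.68 0.08 0.  ]
```

View pics/lw.png

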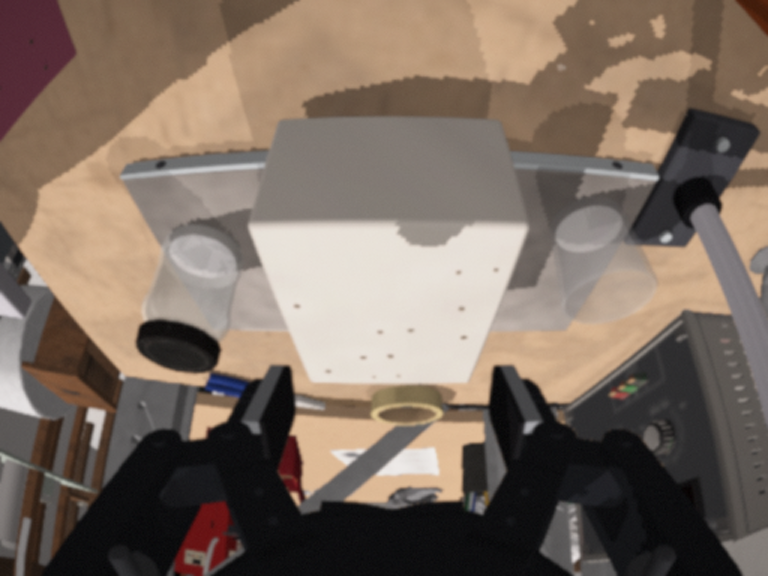

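View pics/ls.png

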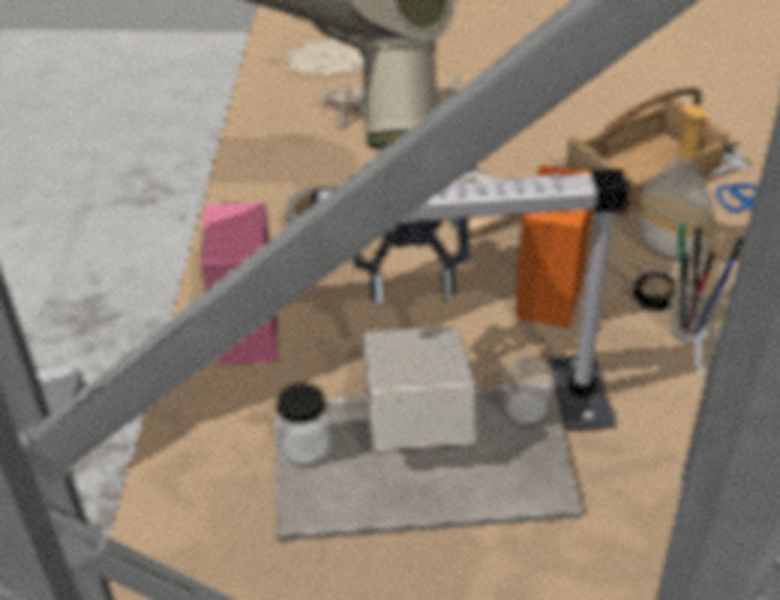

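```bash
cat > lie.py <<'E'
import fitw,numpy as np
from fitw import uw,w
def lie(n,E,K):
    fitw.W=np.load(n+"w.npy")
    a,c=[uw(*w(*p),.012) for p in E];e=(c-a)[:2];L=np.hypot(*e);e/=L;nn=np.array([e[1],-e[0]]);m=(a+c)[:2]/2
    print("edge len",L,"ang",np.degrees(np.arctan2(e[1],e[0])),"mid",m)
    for z,p in K:
        q=uw(*w(*p),z)[:2]-m;print(p,z,"x",(q@nn*1000).round(1),"y",(q@e*1000).round(1))
E
python3 -c "
from lie import lie
lie('l',[(124,178),(657,180)],[(.012,(283,119)),(.012,(498,119)),(.087,(252,224)),(.087,(529,223)),(.087,(311,382)),(.087,(470,382))])"
```

```text
edge len 0.3337841359058858 ang 7.52051489974673 mid [0.57589451 0.11556237]
(283, 119) 0.012 x -32.2 y -54.9
(498, 119) 0.012 x -32.6 y 55.0
(252, 224) 0.087 x -34.2 y -54.3
(529, 223) 0.087 x -35.4 y 54.8
(311, 382) 0.087 x 130.3 y -55.3
(470, 382) 0.087 x 129.1 y 56.5
```

play_rows --rows '[[[-4,32,0],[0,0,0],70],[[-5,38,0],[0,0,0],70],[[0,0,-40],[0,0,0],70],[[0,0,-40],[0,0,0],70],[[0,0,-26],[0,0,0],70],[[0,0,0],[0,0,0],70],[[0,0,0],[0,0,0],70]]'

```text
clock: 12.4
position: [0.568, 0.1952, 0.0366]
ee_rot: [0.944, 0.064, 0.022, 0.324]
ft_force: [-0.3, 0.1, 0.3]
grip_width: 0.819
```

```bash
python3 st.py m w
```

```text
t 12.4 pos [0.568  0.1952 0.0366] boardxy [-0.0768 -0.0005] jaw yaw 7.74 jaw tilt -0.0 lean 37.9
q [-0.98  0.72  0.37  1.56  0.34  1.27 -0.68] F [-0.3   0.06  0.33] [0.61 0.1  0.03]
```

View pics/mw.png

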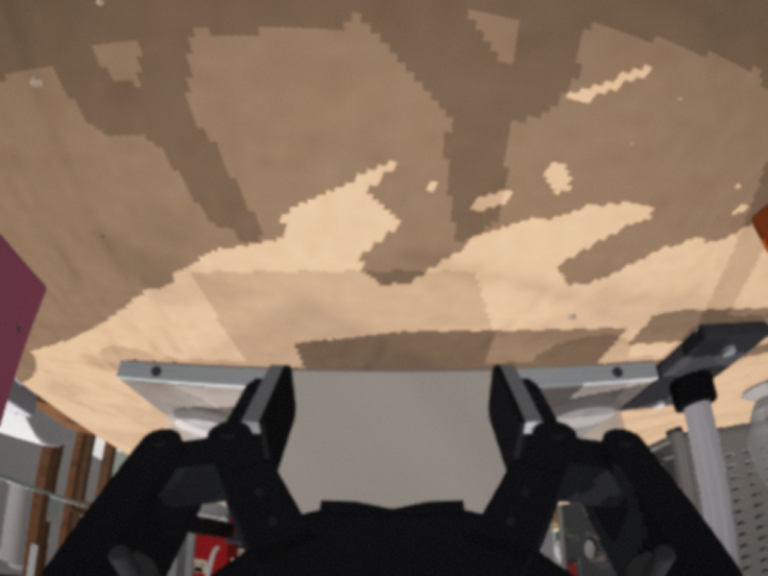

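View pics/ms.png

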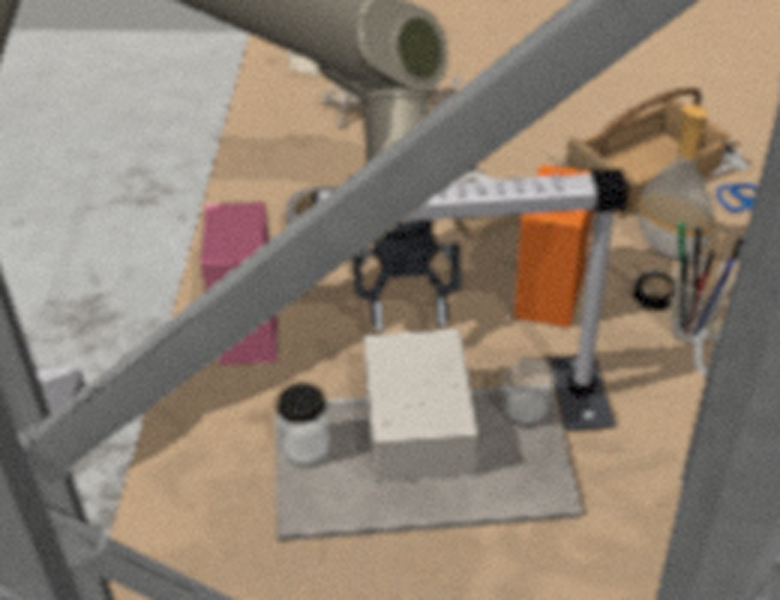

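Run:
```python
from h import *
b=np.array([.5785,.1191,-1.4404])
def rb(p):
    c,s=np.cos(b[2]),np.sin(b[2]);d=p[:2]-b[:2];return (np.array([c*d[0]+s*d[1],-s*d[0]+c*d[1]])*1000).round(1)
S=lambda p:cr([120,60],3,3,p)
for nm,p,z in [("foot near",(365,338),.087),("foot far",(461,332),.087),("head near",(373,440),.087),("head far",(476,432),.087),("headbot near",(376,478),.012),("headbot far",(478,470),.012),("edge near",(278,408),.012),("edge far",(553,390),.012),("br",(278,536),.012),("brf",(583,513),.012)]:
    print(nm,rb(unproj("scene",*S(p),z)))
from lie import lie
lie('m',[(120,376),(660,376)],[(.012,(300,371)),(.012,(480,371))])
```

```text
foot near [-25.9 -57.7]
foot far [-25.2  57.3]
head near [137.  -58.5]
head far [136.1  55.1]
headbot near [128.8 -57.1]
headbot far [127.9  60.7]
edge near [   7.7 -168.4]
edge far [  9.7 168.3]
br [ 201.  -169.7]
brf [200.9 169. ]
edge len 0.32818570397220675 ang 7.8784182544301595 mid [0.57558428 0.12366367]
(300, 371) 0.012 x -22.1 y -43.7
(480, 371) 0.012 x -22.1 y 45.3
```

play_rows --rows '[[[1.3,-10,0],[0,0,0],70],[[1.3,-10,0],[0,0,0],70],[[1.3,-10,0],[0,0,0],70],[[0.6,-5,0],[0,0,0],70],[[0.5,-4,0],[0,0,0],70],[[0.5,-4,0],[0,0,0],70],[[0.5,-4,0],[0,0,0],70],[[0.5,-4,0],[0,0,0],70],[[0.5,-4,0],[0,0,0],70],[[0.5,-4,0],[0,0,0],70]]'

```text
clock: 13.75
position: [0.5749, 0.1363, 0.0353]
ee_rot: [0.944, 0.064, 0.021, 0.324]
ft_force: [0.2, 3.7, 0.0]
grip_width: 0.822
```

```bash
python3 st.py n w
```

```text
t 13.75 pos [0.5749 0.1363 0.0353] boardxy [-0.0175 -0.0013] jaw yaw 7.78 jaw tilt -0.001 lean 37.9
q [-0.93  0.67  0.39  1.64  0.37  1.2  -0.64] F [0.22 3.73 0.02] [1.27 0.15 0.04]
```

View pics/nw.png

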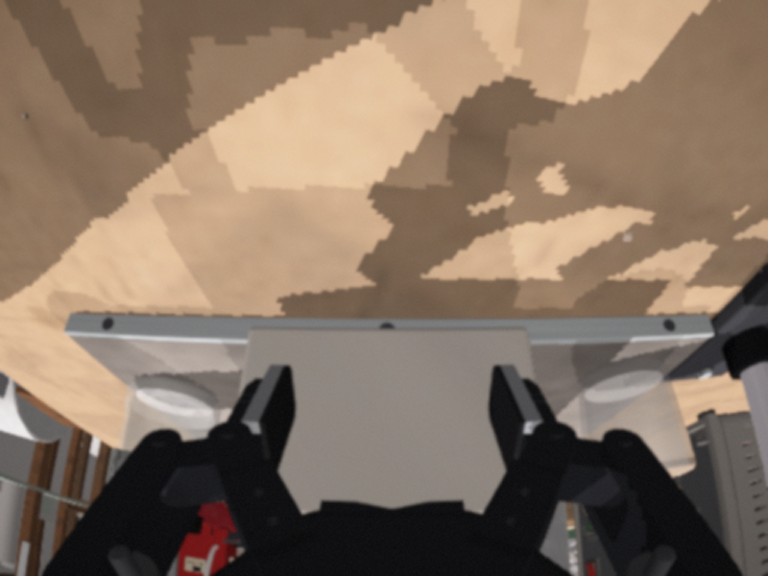

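View pics/ns.png

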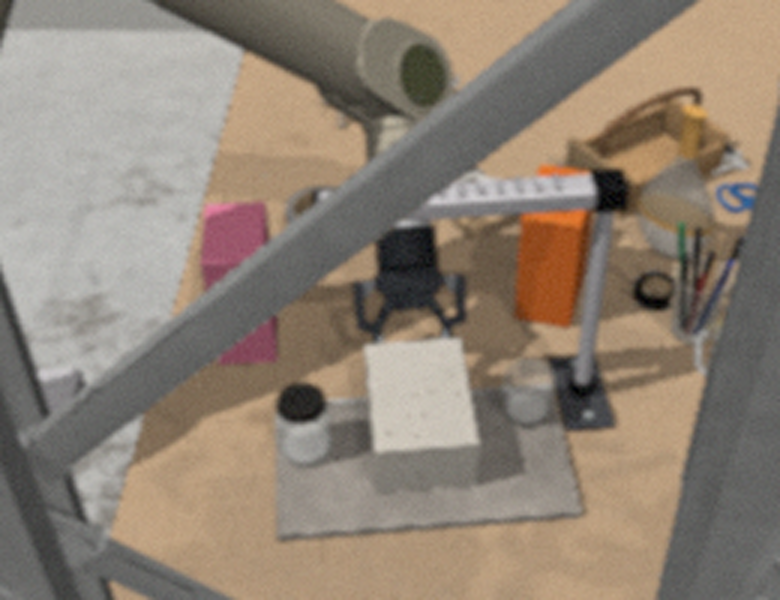

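play_rows --rows '[[[0.5,-4,0],[0,0,0],70],[[0.5,-4,0],[0,0,0],70],[[0.4,-3,0],[0,0,0],70],[[0.2,-2,0],[0,0,0],70],[[0,0,0],[0,0,0],70]]'

```text
clock: 14.48
position: [0.5764, 0.1224, 0.0353]
ee_rot: [0.943, 0.064, 0.021, 0.325]
ft_force: [-0.8, 1.6, -1.5]
grip_width: 0.824
```

```bash
python3 st.py p w;python3 - <<'E'
import cv2
a=cv2.imread("pics/pw.png")[280:400,40:740];cv2.imwrite("pics/pz.png",cv2.resize(a,None,fx=1.1,fy=4))
E
```

```text
t 14.475 pos [0.5764 0.1224 0.0353] boardxy [-0.0036 -0.0016] jaw yaw 7.71 jaw tilt -0.002 lean 38.0
q [-0.92  0.66  0.4   1.66  0.38  1.18 -0.63] F [-0.85  1.6  -1.5 ] [1.01 0.06 0.08]
```

View pics/pz.png

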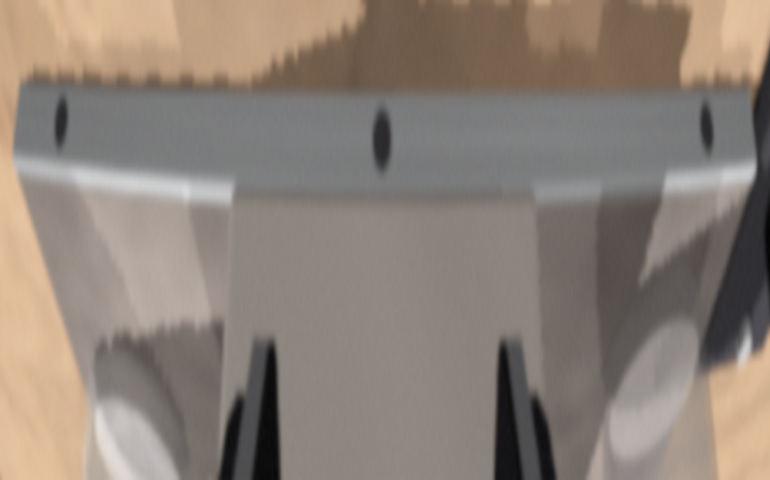

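play_rows --rows '[[[0.1,-1,0],[0,0,0],70],[[0,0,0],[0,0,0],70],[[-2,14,0],[0,0,0],70],[[-5,40,5],[0,0,0],70],[[-4,30,30],[0,0,0],70],[[0,0,40],[0,0,0],70],[[0,0,40],[0,0,0],70],[[0,0,0],[0,0,0],70],[[0,0,0],[0,0,0],70]]'

```text
clock: 15.7
position: [0.5652, 0.2062, 0.1499]
ee_rot: [0.943, 0.064, 0.021, 0.324]
ft_force: [-0.5, -0.0, -0.3]
grip_width: 0.818
```

```bash
python3 st.py r w; python3 -c "
from workcell import camera;import cv2
a=camera('top')[110:250,170:330]; cv2.imwrite('pics/rt.png',cv2.resize(a,None,fx=5,fy=4,interpolation=cv2.INTER_CUBIC))"
```

```text
t 15.7 pos [0.5652 0.2062 0.1499] boardxy [-0.0881 -0.0019] jaw yaw 7.74 jaw tilt -0.002 lean 37.9
q [-1.    0.59  0.39  1.49  0.36  1.45 -0.61] F [-0.5  -0.01 -0.32] [0.67 0.05 0.03]
```

View pics/rw.png

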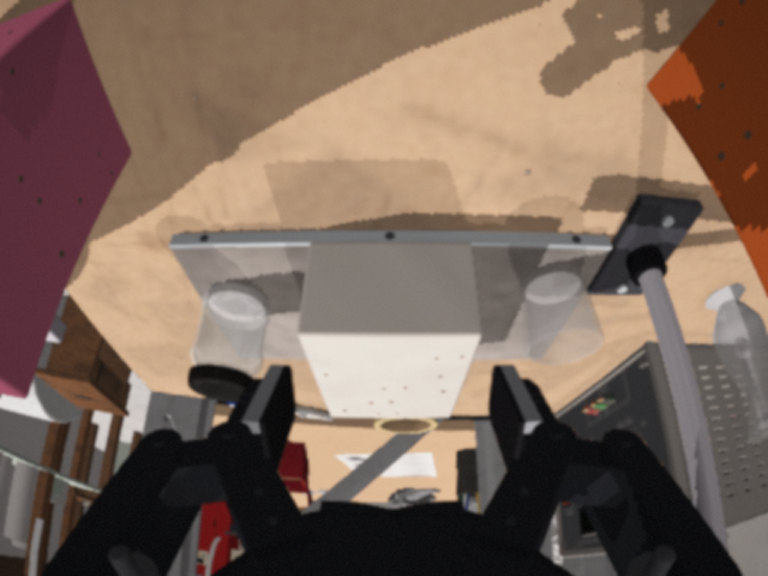

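View pics/rs.png

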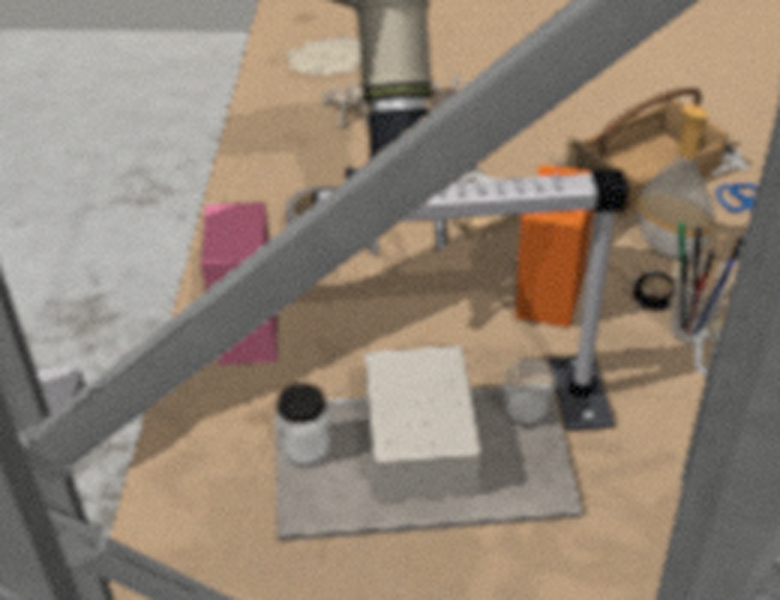

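View pics/rt.png

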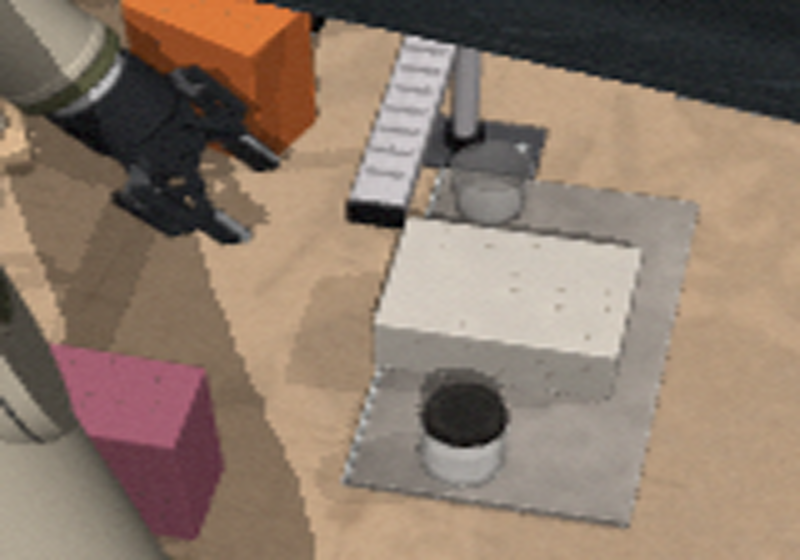

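The foot edge at wrist (303–477, 243) lies on the strip's top line (y≈245). The brick is square, and the jar, cup, lamp and decoys are where they were. Handing in.

```bash
python3 -c "
from workcell import manip
print(manip.hand_in())"
```

```text
the job is handed in; nothing more can be done
None
```

The firebrick now lies flat on the kiln board, square to it, with its foot end at the left edge to within about 1–3 mm. I handed the job in just after 15.7 s on the robot's clock.

- **Slide:** I pushed the brick upright with both open fingertips about 35 mm above the worktop, leaning the gripper 38° back to the left. This squared it, and its foot butted against the board edge: the tip stalled and the force rose to 8 N.
- **Tip:** I pushed near the top at about 150 mm until it fell across the edge onto the board.
- **Extra push:** It landed square, but its foot overhung the edge by about 25–33 mm. I slid the lying brick along the board until the foot met the edge, then backed the gripper away.

**Last checks:**
- **Overhang:** the two foot-end estimates differ slightly. The wrist picture shows about 1 mm, while the tip position when I stopped gave 2–3 mm.
- **Surroundings:** the jar, cup, lamp and decoy blocks look unmoved. I did not separately re-measure the tape rolls or pliers, but the arm never went near the masking tape or pliers and passed clear of the duct tape.
- **Forces and contact:** wrist force readings stayed below about 9 N, and the gripper was touching nothing at hand-in.

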